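# Sort perished engine mounts by squeeze

## Robot

A 7-joint arm with a two-finger parallel gripper is mounted at the origin on the work surface. World frame = base frame: x ahead of the robot, y to its left, z up, the work surface at z = 0. Lengths are in m, angles in rad, forces in N, time in s.
With the tool pointing down it reaches from about 0.425 to 1.025 m from the base axis. Payload 9.4 kg.
Tool frame: the origin (TCP) lies on the front face of the gripper's body, between the roots of the fingers; the fingertips stand 84 mm ahead of it and the grasp point (between the pads) lies 65 mm ahead of it (arm.pinch_z is the distance from the TCP to the grasp point, in m); z points along the fingers, y is the line along which they close (so a half turn about z gives the same grasp; the last joint's range is limited). The gripper opens to 93 mm and grips with 3 to 60 N. Pads are 15 mm wide; open, the fingers measure 128 mm over their backs; the gripper's body (75 mm by 188 mm) begins 65 mm behind the grasp point.
Start: joints at [-1.392, 0.599, -0.003, 1.599, 0.002, 0.943, -0.08], TCP at [0.183, 0.701, 0.303] pointing down, gripper open.
Joint ranges: [-2.57, 2.57], [-0.35, 1.97], [-1.29, 1.29], [0.11, 2.56], [-1.05, 4.19], [0.11, 1.86], [-2.63, 2.63]. Speed limits (rad/s): [2.22, 2.22, 3.01, 3.01, 3.14, 3.14, 3.14].

## Interface

Orientations are given as a rotation vector (axis times angle).
In Python, from station import monitor, cams, arm gives the robot as it stands. The module is installed in compiled form; this text tells all that it offers.
- The arm moves only by the tool send_rows, never from a script. Its argument "increments" is a list of rows, each a list of 7 numbers: the shift along the tool's x, y, z in m, then the turn, a rotation vector about the tool's x, y, z in rad, then the gripper's target within -1 to 1 (shut at 1, half-way at 0, fully open at -1). A call has 1 to 20 rows; each row shifts and turns the commanded pose from where the row before left it, along the tool's axes as they then stand; what a row does not reach is not made up. A row lasts 1/8 s, in which the tool goes at most 62.5 mm and 10.7 degrees, less where a joint would pass 70% of its speed; a pose out of reach is approached as far as the arm can. A call with a gripper value outside its range is refused whole. The fingers move at their own pace and stop on an object; the grip force is fixed at half the most. Time passes only in rows, so rows that do not move let the fingers close. It gives the time, the measured TCP pose, the force, the opening and the grip force at its end, in the units of the state.
- monitor.state(): the state, without advancing time (a new reading comes with each control period).
- cams.grab_frame(name): name is "side" or "top"; returns a dict with "img" (400x640x3 uint8, red, green, blue), "range_z" (400x640 float32, m along the optical axis (not along the pixel's ray), 0 where there is no reading), "mtx" (3x3 intrinsics, pixels), "rvec" (rotation vector, rad) and "tvec" (3), from world to camera coordinates, as OpenCV has them. Camera axes: x right, y down, z forward; pixel columns grow to the right and rows downward; lengths in m; the calibration is good to about 2 mm. A picture is of the moment at which its call begins.
- arm.job_done(): hands the job in; it is judged then, once.
The state is a dict: "time_s": time; "joints": joint angles; "qvel": joint speeds; "effort": joint torques, N m; "tcp_pos": TCP position; "orientation": TCP orientation; "wrist_force": force on the tool from outside, world axes, zero at the start; "wrist_torque": the same for the moment, N m; "finger_gap": finger opening in m; "grip_force": force on a finger pad.
Only numpy, scipy, OpenCV 4.12 (cv2) and the standard library are available. Lean on these libraries where they do the work, as an engineer would, in place of code of your own. Each camera call takes 0.05 s, during which the arm holds its last target. There are 200 camera calls.

## Task

Some of these three look-alike engine mounts have gone soft inside, which only a gentle squeeze across the two steel plates will tell (never more than 30 newtons on each plate, or the rubber tears from its plates). Seat every firm mount upright and fully home in a pocket of the blue rack, and put every soft one in the red scrap bin. Leave the other things on the bench where they are.

Things in the scene. Friction and masses are not known exactly. Their poses are not given: they have to be found in the camera images.
- mount_a_center (a point): One of three look-alike mounts: ribbed black rubber between two flat upright steel plates, 0.28 kg; 40 mm along its x, 54 mm along its y over the plates' outer faces (unsqueezed), 64 mm high (z). Plates: 40 mm wide, 5 mm thick, full height. The point is its centre, 32 mm above its underside, midway between the unsqueezed plates and fixed to the -y plate; axes are the mount's.
- mount_b_center (a point): Second mount, same looks, sizes, point and axes as the first. Which mounts are firm, which soft, and how many, is not told. Squeezed along y across its plates, a firm one gives under 3 mm at 10 N; a soft one gives 10 to 11 mm at 10 N and bottoms out at 11 mm (43 mm over the plates). It springs back when let go.
- mount_c_center (a point): Third mount, same looks, sizes, point and axes as the first, either firm or soft.
- mount_a: Mount a as a whole; origin at the centre of its underside, same axes as its centre point.
- mount_b: Mount b as a whole; origin at the centre of its underside, same axes as its centre point.
- mount_c: Mount c as a whole; origin at the centre of its underside, same axes as its centre point.
- mount_a_top (a point): Centre of the top of mount a, 64 mm above its underside. A soft mount has settled by less than 0.1 mm here, far too little to measure: it only labels the mount for the judge, so go by the squeeze.
- mount_b_top (a point): Centre of the top of mount b, 64 mm above its underside. A soft mount has settled by less than 0.1 mm here, far too little to measure: it only labels the mount for the judge, so go by the squeeze.
- mount_c_top (a point): Centre of the top of mount c, 64 mm above its underside. A soft mount has settled by less than 0.1 mm here, far too little to measure: it only labels the mount for the judge, so go by the squeeze.
- rack: Blue steel rack, fixed: 204 mm along its x, 79 along its y, 18 high, with three yellow-floored pockets in a row along x, 62 mm apart. Each is 45 mm along x, 59 along y, 12 deep (floor 6 mm above the bench): a mount fits with 2.5 mm play per side, its y along the rack's y, either way round; grip it above its lowest 12 mm to clear the walls. Origin: centre of underside.
- pocket0 (a point): Centre of the floor of the first (rack -x end) pocket of the rack; axes as the rack's. A fully seated mount has its centre 32 mm above this point.
- pocket1 (a point): Centre of the floor of the middle pocket of the rack; axes as the rack's. A fully seated mount has its centre 32 mm above this point.
- pocket2 (a point): Centre of the floor of the third (rack +x end) pocket of the rack; axes as the rack's. A fully seated mount has its centre 32 mm above this point.
- scrap_bin: The open red plastic scrap bin, fixed: 170 mm along its x, 190 mm along its y, 60 mm high, walls and floor 5 mm thick, empty. Origin: centre of its underside.
- spanner: Bystander, to be left alone. Steel spanner, about 170 mm long along its x, lying among the mounts. Origin under its middle.
- driver: Bystander, to be left alone. Screwdriver, 200 mm long along its x, lying on the bench to the left of the rack. Origin under its middle.
- spray_can: Bystander, to be left alone. Upright spray can, 60 mm across, 170 mm high. Origin: centre of its base.
- oil_filter: Bystander, to be left alone. White upright oil filter, 76 mm across, 95 mm high. Origin: centre of its base.
- mug: Bystander, to be left alone. White mug, 80 mm across with a handle, 95 mm high. Origin: centre of its base.
- bearing: Bystander, to be left alone. Steel bearing ring lying flat, 72 mm across, 20 mm high. Origin: centre of its underside.
- pad_box: Bystander, to be left alone. Cardboard box, 110 x 70 mm, 50 mm high. Origin: centre of its underside.
Mind the look-alikes: they are no part of the job. Of the things shaped like the rack, the blue one is meant. Leave any purple look-alike of the mount_b alone.

How it is judged:
At the end, for the whole second after the job is handed in: Each firm mount is in a rack pocket, upright within 0.08 rad, centre within 7 mm of the pocket's sideways and at most 3.5 mm above its seated height; each soft mount is in the scrap bin (centre inside the walls, under 55 mm above the bench); all released and at rest (((z of mount_a_top in the frame of mount_a above 0.06395 m and ((horizontal distance between mount_a_center and pocket0 below 0.007 m and z of mount_a_center in the frame of pocket0 below 0.0355 m) or (horizontal distance between mount_a_center and pocket1 below 0.007 m and z of mount_a_center in the frame of pocket1 below 0.0355 m) or (horizontal distance between mount_a_center and pocket2 below 0.007 m and z of mount_a_center in the frame of pocket2 below 0.0355 m)) and angle between mount_a_center's own z axis and vertical below 0.08 rad) or (z of mount_a_top in the frame of mount_a below 0.06395 m and x of mount_a_center in the frame of scrap_bin between -0.08 and 0.08 m and y of mount_a_center in the frame of scrap_bin between -0.09 and 0.09 m and z of mount_a_center in the frame of scrap_bin below 0.055 m)) and linear speed of each of mount_a, mount_b, mount_c below 0.02 m/s and ((z of mount_b_top in the frame of mount_b above 0.06395 m and ((horizontal distance between mount_b_center and pocket0 below 0.007 m and z of mount_b_center in the frame of pocket0 below 0.0355 m) or (horizontal distance between mount_b_center and pocket1 below 0.007 m and z of mount_b_center in the frame of pocket1 below 0.0355 m) or (horizontal distance between mount_b_center and pocket2 below 0.007 m and z of mount_b_center in the frame of pocket2 below 0.0355 m)) and angle between mount_b_center's own z axis and vertical below 0.08 rad) or (z of mount_b_top in the frame of mount_b below 0.06395 m and x of mount_b_center in the frame of scrap_bin between -0.08 and 0.08 m and y of mount_b_center in the frame of scrap_bin between -0.09 and 0.09 m and z of mount_b_center in the frame of scrap_bin below 0.055 m)) and ((z of mount_c_top in the frame of mount_c above 0.06395 m and ((horizontal distance between mount_c_center and pocket0 below 0.007 m and z of mount_c_center in the frame of pocket0 below 0.0355 m) or (horizontal distance between mount_c_center and pocket1 below 0.007 m and z of mount_c_center in the frame of pocket1 below 0.0355 m) or (horizontal distance between mount_c_center and pocket2 below 0.007 m and z of mount_c_center in the frame of pocket2 below 0.0355 m)) and angle between mount_c_center's own z axis and vertical below 0.08 rad) or (z of mount_c_top in the frame of mount_c below 0.06395 m and x of mount_c_center in the frame of scrap_bin between -0.08 and 0.08 m and y of mount_c_center in the frame of scrap_bin between -0.09 and 0.09 m and z of mount_c_center in the frame of scrap_bin below 0.055 m))); the robot touches nothing.
It fails at once if a mount is squeezed with more than 30 N on each plate, 60 N on the two together (its rubber bond would tear) (contact force between the fingers and mount_a above 60 N or contact force between the fingers and mount_b above 60 N or contact force between the fingers and mount_c above 60 N).
It fails at once if a bystander on the bench is shifted by more than 30 mm (distance of any of spanner, driver, spray_can, oil_filter, mug, bearing, pad_box from where it was at the start of the episode above 0.03 m).
It also fails if it takes over 70 s, if anything falls off the work surface, if the arm or the gripper's body presses on something with over 40 N, if the wrist force passes 120 N, or if a joint passes its speed limit or range.

## Working session

There is one attempt and no reset: what is moved stays moved. The work goes in short steps, Python scripts to look and compute and a tool call to move; the robot and the scene stay as the last step left them, time stands still between calls to the robot, and variables do not carry over. Pictures are saved under pics/ and viewed, at most 10 in all, crops included, and the job is handed in when it is done.

Besides the shell and the picture viewer there is one more tool, called after ">>>" by a JSON object that holds its "api" and its "payload". send_rows: Moves the arm, as the interface text tells. Its arguments: {"type":"object","properties":{"increments":{"type":"array"}},"required":["increments"]}

```bash
mkdir -p pics; cat > h.py <<'E'
import numpy as np,cv2
from station import monitor,cams,arm
def grab(n):
    f=cams.grab_frame(n); np.savez(n+'.npz',**f); return f
def cloud(f):
    z=f['range_z'];v,u=np.mgrid[:400,:640];K=f['mtx']
    P=np.stack([(u-K[0,2])/K[0,0]*z,(v-K[1,2])/K[1,1]*z,z],-1)
    R=cv2.Rodrigues(np.array(f['rvec'],float))[0]
    W=(P-np.array(f['tvec']).ravel())@R; W[z==0]=np.nan
    return W
E
python3 - <<'E'
from h import *
print(monitor.state())
for n in('top','side'):
    f=grab(n);cv2.imwrite(f'pics/{n}0.png',f['img'][:,:,::-1])
    print(n,f['tvec'],f['rvec'],f['mtx'])
E
```

```text
{'time_s': 0.0, 'joints': array([-1.39170735,  0.60008473, -0.00254222,  1.60009214,  0.0018239 ,
        0.94290205, -0.07981469]), 'qvel': array([ 1.24758205e-03, -3.20552141e-05,  1.27640852e-03,  7.13791323e-04,
       -1.28419467e-04,  2.26647945e-04, -7.22077003e-06]), 'effort': array([ 2.94980427e-04, -7.65062070e+01,  1.49727546e+00, -2.52336842e+01,
       -5.24396030e-02,  1.72411260e-02,  1.66332266e-04]), 'tcp_pos': array([0.18335495, 0.70107729, 0.30190255]), 'orientation': array([-4.00604920e-01, -3.11591245e+00,  2.33129496e-03]), 'wrist_force': array([-0.11711904, -0.56339737, -0.81971308]), 'wrist_torque': array([-0.02916746, -0.02140339, -0.07387425]), 'grip_force': 0.0, 'finger_gap': 0.0929188468036449}
top [0.06574286 0.51718281 1.22683286] [ 2.16020122 -2.11890791  0.17053529] [[508.99689302   0.         313.90595466]
 [  0.         508.99689302 204.18070987]
 [  0.           0.           1.        ]]
side [-0.44706542  0.21162833  0.82030558] [ 2.30311856 -0.44742174  0.18896797] [[371.80324593   0.         316.76108698]
 [  0.         371.80324593 195.74432268]
 [  0.           0.           1.        ]]
```

View pics/top0.png

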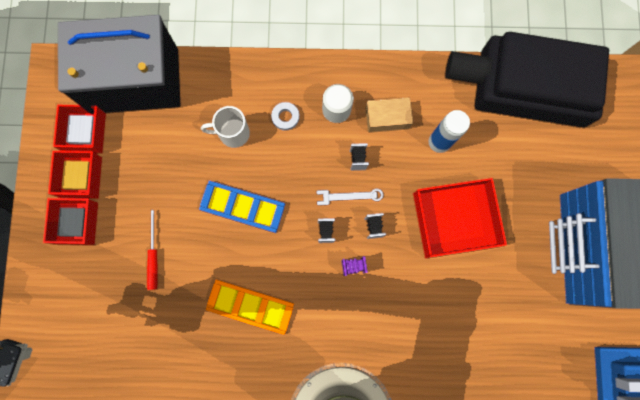

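View pics/side0.png

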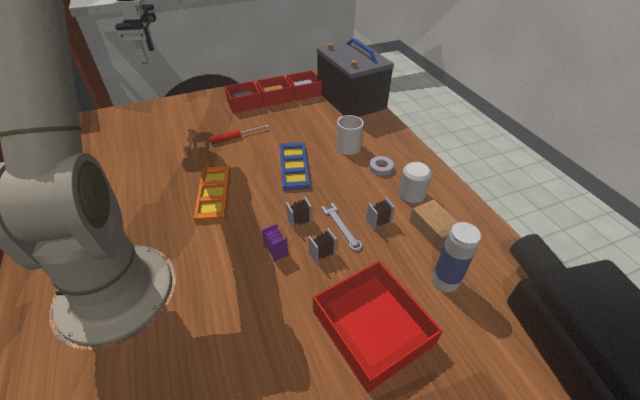

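The top view shows three black mounts at (359,156), (326,230) and (375,225). The look-alikes are the purple mount at (354,267) and the orange rack at (250,306). The targets are the blue rack at (243,207) and the red bin at (461,218), and the spanner lies at (350,196). I choose the three black mounts with steel plates and the blue rack, and check them in a close crop while measuring.

```bash
cat > meas.py <<'E'
from h import *
def mounts(f,cs,r=22,zmin=.045,zmax=.08):
    W=cloud(f);out=[]
    for (u,v) in cs:
        w=W[v-r:v+r,u-r:u+r].reshape(-1,3);w=w[(w[:,2]>zmin)&(w[:,2]<zmax)]
        out.append(w)
    return out
E
python3 - <<'E'
from meas import *
f=grab('top')
W=cloud(f);I=f['img'].astype(int)
cs=[(359,156),(326,230),(375,225)]
for c,w in zip(cs,mounts(f,cs)):
    print(c,len(w),w[:,2].max().round(4),np.percentile(w[:,2],[10,50,90]).round(4))
    t=w[w[:,2]>.055]
    rect=cv2.minAreaRect((t[:,:2]*1000).astype(np.float32));print(rect, cv2.boxPoints(rect).round(1).tolist())
hsv=cv2.cvtColor(f['img'],cv2.COLOR_RGB2HSV)
def rect(m,zlo,zhi,name):
    w=W[m&(W[...,2]>zlo)&(W[...,2]<zhi)]
    print(name,len(w),np.median(w[:,2]),cv2.minAreaRect((w[:,:2]*1000).astype(np.float32)))
box=np.zeros((400,640),bool);box[175:240,195:295]=1
m=(hsv[...,0]>95)&(hsv[...,0]<125)&(hsv[...,1]>100)&box
rect(m,.010,.03,'blue')
y=((hsv[...,0]>20)&(hsv[...,0]<35)&(hsv[...,1]>180)&(hsv[...,2]>150)&box).astype(np.uint8)
n,l,s,c=cv2.connectedComponentsWithStats(y)
for i in range(1,n):
    if s[i,4]>80: rect(l==i,-.01,.03,'pocket %s'%c[i])
b=np.zeros((400,640),bool);b[170:265,405:515]=1
rect(((hsv[...,0]<8)|(hsv[...,0]>172))&(hsv[...,1]>150)&b,.045,.08,'bin')
for nm,(u,v,r) in dict(spanner=(350,196,35),can=(455,120,18),filt=(337,100,15),box=(390,113,25)).items():
    w=W[v-r:v+r,u-r:u+r].reshape(-1,3);w=w[w[:,2]>(.004 if nm=='spanner' else .03)];print(nm,w.min(0).round(3),w.max(0).round(3))
fs=grab('side')
a=cv2.resize(f['img'][130:285,290:415],None,fx=3.2,fy=3.2,interpolation=2)
bb=cv2.resize(fs['img'][180:280,250:410],None,fx=2.4,fy=2.4,interpolation=2)
o=np.zeros((496,800,3),np.uint8);o[:a.shape[0],:a.shape[1]]=a;o[:bb.shape[0],400:400+bb.shape[1]]=bb
cv2.imwrite('pics/crop1.png',o[:,:,::-1])
E
```

```text
(359, 156) 318 0.0689 [0.0523 0.0584 0.0636]
((640.2129516601562, -34.13823699951172), (54.158775329589844, 38.04905319213867), 2.913212537765503) [[612.2000122070312, -16.5], [614.0999755859375, -54.5], [668.2000122070312, -51.79999923706055], [666.2999877929688, -13.800000190734863]]
(326, 230) 309 0.0686 [0.0537 0.0586 0.064 ]
((449.89105224609375, 45.161373138427734), (53.93593978881836, 38.84134292602539), 0.9816248416900635) [[422.6000061035156, 64.0999984741211], [423.29998779296875, 25.299999237060547], [477.20001220703125, 26.200000762939453], [476.5, 65.0]]
(375, 225) 309 0.0683 [0.0531 0.0581 0.0638]
((464.6023254394531, -75.04735565185547), (54.25922393798828, 39.91002655029297), 8.460112571716309) [[434.79998779296875, -59.29999923706055], [440.70001220703125, -98.80000305175781], [494.3999938964844, -90.80000305175781], [488.5, -51.29999923706055]]
blue 1146 0.01771457895871664 ((511.4614562988281, 259.18212890625), (204.79368591308594, 78.1903305053711), 74.14527130126953)
pocket [218.65970149 199.11044776] 335 0.006567258116043677 ((529.629150390625, 319.8807373046875), (40.07189178466797, 55.744503021240234), 75.12026977539062)
pocket [241.90882353 206.05      ] 339 0.00667790342906848 ((512.986572265625, 260.030517578125), (41.35210418701172, 56.07667922973633), 74.89555358886719)
pocket [264.90935673 213.1374269 ] 340 0.006253033296855599 ((495.9290771484375, 200.27328491210938), (41.58477783203125, 55.14802932739258), 74.65457916259766)
bin 844 0.058374671514583455 ((488.7405700683594, -285.2972106933594), (169.95680236816406, 193.4862060546875), 10.013751029968262)
spanner [ 0.449 -0.104  0.004] [0.637 0.075 0.069]
can [ 0.663 -0.275  0.094] [ 0.72  -0.217  0.177]
filt [ 0.737 -0.015  0.031] [0.81  0.061 0.102]
box [ 0.715 -0.17   0.03 ] [ 0.796 -0.053  0.061]
```

View pics/crop1.png

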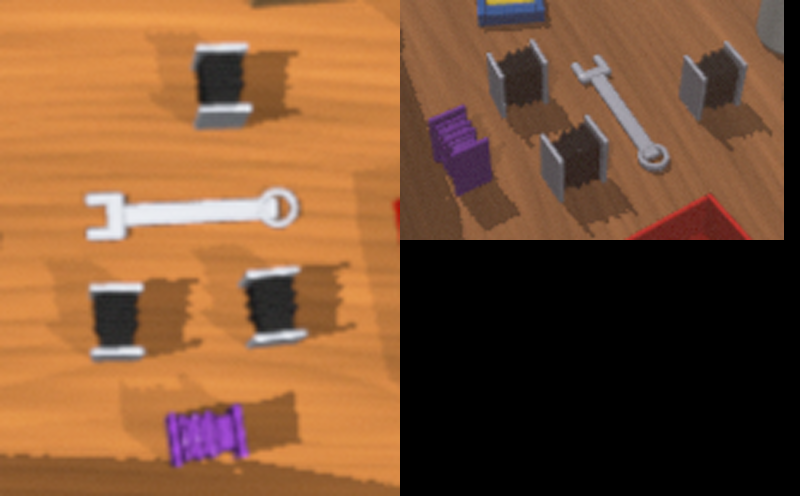

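The crop confirms three black ribbed mounts with steel plates whose normals lie close to world x. The purple one is rotated and clearly different. The spanner lies between the mounts, clear of the fingers. I'll start with the mount at (326,230).

```bash
cat > plan.py <<'E'
from h import *
from scipy.spatial.transform import Rotation as Ro
def plan(wps,step=.05,deg=9,start=None):
    """wps: (x,y,z,yaw_deg of tool y,grip). prints rows in tool axes, tool taken as vertical"""
    s=monitor.state();p=np.array(s['tcp_pos']);R=Ro.from_rotvec(s['orientation']).as_matrix()
    yaw=np.degrees(np.arctan2(R[1,1],R[0,1]));print('now',p.round(4),round(yaw,2),'tilt',R[:2,2].round(4),'gap',round(s['finger_gap'],4),'F',round(s['grip_force'],1),'wf',s['wrist_force'].round(1),'t',s['time_s'])
    rows=[]
    for x,y,z,ya,g in wps:
        t=np.array([x,y,z]);dy=(ya-yaw+90)%180-90
        n=max(1,int(np.ceil(max(np.linalg.norm(t-p)/step,abs(dy)/deg))))
        for i in range(n):
            k=n-i;d=(t-p)/k;a=np.radians(yaw)
            ty=np.array([np.cos(a),np.sin(a),0]);tx=np.array([-np.sin(a)*-1*-1,np.cos(a),0])
            tx=np.cross(ty,[0,0,-1])
            l=np.round([d@tx,d@ty,-d[2]],4 if n==1 else 3);w=round(np.radians(-dy/k),3)
            p=p+l[0]*tx+l[1]*ty+np.array([0,0,-l[2]]);yaw-=np.degrees(w);dy+=np.degrees(w)
            rows.append([*map(float,l),0,0,w,g])
    print(len(rows),'end',p.round(4),round(yaw,2))
    for i in range(0,len(rows),20):print(str(rows[i:i+20]).replace(' ','').replace('0.0,','0,'))
E
python3 -c "
from plan import *
plan([(.5,.3,.25,30,-1),(.45,.045,.2,1,-1),(.45,.045,.112,1,-1)])"
```

```text
now [0.1834 0.7012 0.3022] 75.35 tilt [-0.0002 -0.001 ] gap 0.0929 F 0.0 wf [ 0.6 -0.4  0.5] t 0.2
19 end [0.4499 0.0451 0.1122] 0.98
[[-0.037,-0.028,0.005,0,0,np.float64(0.072),-1],[-0.039,-0.025,0.005,0,0,np.float64(0.072),-1],[-0.041,-0.022,0.005,0,0,np.float64(0.072),-1],[-0.042,-0.019,0.005,0,0,np.float64(0.072),-1],[-0.044,-0.016,0.005,0,0,np.float64(0.072),-1],[-0.045,-0.013,0.005,0,0,np.float64(0.072),-1],[-0.045,-0.01,0.004,0,0,np.float64(0.072),-1],[-0.046,-0.007,0.005,0,0,np.float64(0.072),-1],[-0.046,-0.004,0.004,0,0,np.float64(0.072),-1],[-0.047,-0,0.005,0,0,np.float64(0.072),-1],[-0.046,0.003,0.004,0,0,np.float64(0.071),-1],[-0.033,-0.028,0.008,0,0,np.float64(0.084),-1],[-0.035,-0.026,0.008,0,0,np.float64(0.085),-1],[-0.037,-0.023,0.009,0,0,np.float64(0.084),-1],[-0.039,-0.019,0.008,0,0,np.float64(0.085),-1],[-0.04,-0.016,0.009,0,0,np.float64(0.084),-1],[-0.041,-0.013,0.008,0,0,np.float64(0.085),-1],[-0,0,0.044,0,0,np.float64(-0.0),-1],[-0,0,0.044,0,0,np.float64(-0.0),-1]]
```

>>> {"api": "send_rows", "payload": {"increments": [[-0.037,-0.028,0.005,0,0,0.072,-1],[-0.039,-0.025,0.005,0,0,0.072,-1],[-0.041,-0.022,0.005,0,0,0.072,-1],[-0.042,-0.019,0.005,0,0,0.072,-1],[-0.044,-0.016,0.005,0,0,0.072,-1],[-0.045,-0.013,0.005,0,0,0.072,-1],[-0.045,-0.01,0.004,0,0,0.072,-1],[-0.046,-0.007,0.005,0,0,0.072,-1],[-0.046,-0.004,0.004,0,0,0.072,-1],[-0.047,0,0.005,0,0,0.072,-1],[-0.046,0.003,0.004,0,0,0.071,-1],[-0.033,-0.028,0.008,0,0,0.084,-1],[-0.035,-0.026,0.008,0,0,0.085,-1],[-0.037,-0.023,0.009,0,0,0.084,-1],[-0.039,-0.019,0.008,0,0,0.085,-1],[-0.04,-0.016,0.009,0,0,0.084,-1],[-0.041,-0.013,0.008,0,0,0.085,-1]]}}

```text
time_s: 2.33
tcp_pos: [0.4497, 0.0441, 0.2006]
orientation: [2.205, 2.237, 0.001]
wrist_force: [1.5, -1.0, 0.2]
finger_gap: 0.0928
grip_force: 0.0
```

```bash
sed -i 's/w=round(np.radians(-dy\/k),3)/w=round(float(np.radians(-dy\/k)),3)/' plan.py
python3 -c "
from plan import *
plan([(.45,.045,.112,1,-1)])"
```

```text
now [0.4497 0.0441 0.2006] 0.83 tilt [ 0.0006 -0.0001] gap 0.0928 F 0.0 wf [ 1.5 -1.   0.2] t 2.325
2 end [0.4497 0.0451 0.1116] 1.0
[[0,0,0.044,0,0,-0.001,-1],[0.001,0,0.045,0,0,-0.002,-1]]
```

>>> {"api": "send_rows", "payload": {"increments": [[0,0,0.044,0,0,0,-1],[0,0,0.045,0,0,0,-1],[0,0,0,0,0,0,-0.5],[0,0,0,0,0,0,-0.4],[0,0,0,0,0,0,-0.3],[0,0,0,0,0,0,-0.25],[0,0,0,0,0,0,-0.23],[0,0,0,0,0,0,-0.23]]}}

```text
time_s: 3.32
tcp_pos: [0.45, 0.0454, 0.1121]
orientation: [2.202, 2.24, 0.001]
wrist_force: [0.6, -0.3, -0.4]
finger_gap: 0.0573
grip_force: 0.0
```

Gap tracks the command. Squeezing in small steps.

>>> {"api": "send_rows", "payload": {"increments": [[0,0,0,0,0,0,-0.2],[0,0,0,0,0,0,-0.18],[0,0,0,0,0,0,-0.16],[0,0,0,0,0,0,-0.15],[0,0,0,0,0,0,-0.14],[0,0,0,0,0,0,-0.13],[0,0,0,0,0,0,-0.13],[0,0,0,0,0,0,-0.13]]}}

```text
time_s: 4.32
tcp_pos: [0.4499, 0.0453, 0.1117]
orientation: [-2.202, -2.24, 0.0]
wrist_force: [-0.3, -0.7, -2.5]
finger_gap: 0.0527
grip_force: 6.8
```

>>> {"api": "send_rows", "payload": {"increments": [[0,0,0,0,0,0,-0.12],[0,0,0,0,0,0,-0.11],[0,0,0,0,0,0,-0.11],[0,0,0,0,0,0,-0.11]]}}

```text
time_s: 4.82
tcp_pos: [0.45, 0.0453, 0.1117]
orientation: [2.202, 2.24, 0.0]
wrist_force: [-0.0, 0.3, -3.1]
finger_gap: 0.0524
grip_force: 10.2
```

```bash
python3 -c "
from plan import *
plan([(.45,.045,.16,1,-.11),(.496,.2,.16,-15.8,-.11),(.496,.2,.140,-15.8,-.11)],step=.035,deg=6)"
```

```text
now [0.45   0.0453 0.1117] 0.98 tilt [ 0.0001 -0.    ] gap 0.0524 F 10.2 wf [-0.   0.3 -3.1] t 4.825
8 end [0.496 0.2   0.14 ] -15.81
[[-0,0,-0.024,0,0,-0,-0.11],[-0,0,-0.024,0,0,-0,-0.11],[0.031,0.01,-0,0,0,0.059,-0.11],[0.031,0.008,-0,0,0,0.058,-0.11],[0.032,0.006,-0,0,0,0.059,-0.11],[0.032,0.004,-0,0,0,0.058,-0.11],[0.032,0.002,-0,0,0,0.059,-0.11],[-0.0001,0.0003,0.0197,0,0,-0,-0.11]]
```

Firm: it gives 1.6 mm at 10 N. Carrying it to the nearest pocket.

>>> {"api": "send_rows", "payload": {"increments": [[0,0,0,0,0,0,-0.09],[0,0,-0.024,0,0,0,-0.08],[0,0,-0.024,0,0,0,-0.08],[0.031,0.01,0,0,0,0.059,-0.08],[0.031,0.008,0,0,0,0.058,-0.08],[0.032,0.006,0,0,0,0.059,-0.08],[0.032,0.004,0,0,0,0.058,-0.08],[0.032,0.002,0,0,0,0.059,-0.08],[0,0,0.02,0,0,0,-0.08],[0,0,0,0,0,0,-0.08]]}}

```text
time_s: 6.08
tcp_pos: [0.4948, 0.2002, 0.1388]
orientation: [-2.505, -1.896, 0.004]
wrist_force: [-0.1, 0.3, -2.1]
finger_gap: 0.0508
grip_force: 15.5
```

```bash
python3 -c "
from plan import *
plan([(.4953,.1997,.140,-15.8,-.08)])
f=grab('side');cv2.imwrite('pics/s1.png',cv2.resize(f['img'][100:260,200:400],None,fx=3,fy=3)[:,:,::-1])"
```

```text
now [0.4948 0.2002 0.1388] -15.76 tilt [-0.0023 -0.0011] gap 0.0508 F 15.5 wf [-0.1  0.3 -2.1] t 6.075
1 end [0.4953 0.1996 0.14  ] -15.82
[[-0.0004,0.0006,-0.0012,0,0,0.001,-0.08]]
```

View pics/s1.png

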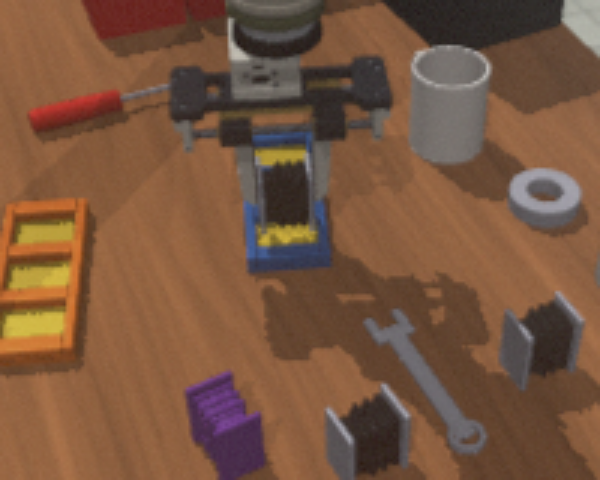

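The side view shows the mount held upright over the near end pocket, crop (285,190). Lowering.

>>> {"api": "send_rows", "payload": {"increments": [[0,0.001,0.005,0,0,0,-0.08],[0,0,0.005,0,0,0,-0.08],[0,0,0.005,0,0,0,-0.08],[0,0,0.004,0,0,0,-0.08],[0,0,0,0,0,0,-0.08]]}}

```text
time_s: 6.75
tcp_pos: [0.4966, 0.1997, 0.1204]
orientation: [-2.506, -1.894, 0.001]
wrist_force: [-0.4, 1.0, -2.9]
finger_gap: 0.0505
grip_force: 15.5
```

>>> {"api": "send_rows", "payload": {"increments": [[0,0,0.002,0,0,0,-0.08],[0,0,0.001,0,0,0,-0.08],[0,0,0,0,0,0,-0.15],[0,0,0,0,0,0,-0.25],[0,0,0,0,0,0,-0.4]]}}

```text
time_s: 7.38
tcp_pos: [0.4969, 0.1999, 0.1179]
orientation: [2.506, 1.895, 0.001]
wrist_force: [-0.3, -0.4, 0.5]
finger_gap: 0.0633
grip_force: 0.0
```

```bash
python3 -c "
from plan import *
plan([(.4966,.1997,.2,-15.8,-.8),(.4646,-.075,.2,8.5,-1),(.4646,-.075,.112,8.5,-1)])"
```

```text
now [0.4969 0.1999 0.1179] -15.82 tilt [0.0005 0.0001] gap 0.0633 F 0.0 wf [-0.3 -0.4  0.5] t 7.375
10 end [ 0.4644 -0.0753  0.1119] 8.48
[[-0,-0,-0.041,0,0,-0,-0.8],[-0,-0,-0.041,0,0,-0,-0.8],[-0.046,0.007,-0,0,0,-0.071,-1],[-0.046,0.004,-0,0,0,-0.071,-1],[-0.046,0.001,-0,0,0,-0.071,-1],[-0.046,-0.002,-0,0,0,-0.07,-1],[-0.046,-0.006,-0,0,0,-0.071,-1],[-0.045,-0.009,-0,0,0,-0.07,-1],[0,0,0.044,0,0,-0,-1],[0,0,0.044,0,0,-0,-1]]
```

>>> {"api": "send_rows", "payload": {"increments": [[0,0,-0.041,0,0,0,-0.5],[0,0,-0.041,0,0,0,-0.8],[-0.046,0.007,0,0,0,-0.071,-1],[-0.046,0.004,0,0,0,-0.071,-1],[-0.046,0.001,0,0,0,-0.071,-1],[-0.046,-0.002,0,0,0,-0.07,-1],[-0.046,-0.006,0,0,0,-0.071,-1],[-0.045,-0.009,0,0,0,-0.07,-1],[0,0,0,0,0,0,-1]]}}

```text
time_s: 8.5
tcp_pos: [0.4636, -0.0791, 0.2002]
orientation: [2.058, 2.372, -0.0]
wrist_force: [-0.6, 0.1, 0.1]
finger_gap: 0.0932
grip_force: 0.0
```

```bash
python3 - <<'E'
from plan import *
plan([(.4646,-.075,.112,8.5,-1)])
f=grab('top');W=cloud(f)
w=W[165:245,195:295].reshape(-1,3);w=w[(w[:,2]>.05)&(w[:,2]<.085)]
print(len(w),cv2.minAreaRect((w[:,:2]*1000).astype(np.float32)),np.percentile(w[:,2],[50,75,90,95]))
E
```

```text
now [ 0.4636 -0.0791  0.2002] 8.12 tilt [ 0.0008 -0.0011] gap 0.0932 F 0.0 wf [-0.6  0.1  0.1] t 8.5
2 end [ 0.465  -0.0749  0.1122] 8.52
[[0.002,0.001,0.044,0,0,-0.003,-1],[0.002,0.001,0.044,0,0,-0.004,-1]]
314 ((496.3927001953125, 200.30783081054688), (39.84830856323242, 54.53203201293945), 75.43283081054688) [0.06413822 0.06765286 0.07047227 0.0714729 ]
```

>>> {"api": "send_rows", "payload": {"increments": [[0.004,0.002,0.02,0,0,-0.007,-1],[0,0,0.034,0,0,0,-1],[0,0,0.034,0,0,0,-0.6],[0,0,0,0,0,0,-0.45],[0,0,0,0,0,0,-0.35],[0,0,0,0,0,0,-0.25],[0,0,0,0,0,0,-0.2],[0,0,0,0,0,0,-0.18],[0,0,0,0,0,0,-0.16],[0,0,0,0,0,0,-0.15],[0,0,0,0,0,0,-0.14],[0,0,0,0,0,0,-0.13],[0,0,0,0,0,0,-0.13],[0,0,0,0,0,0,-0.13]]}}

```text
time_s: 10.3
tcp_pos: [0.4658, -0.071, 0.1117]
orientation: [2.043, 2.387, 0.0]
wrist_force: [-2.2, -0.3, 0.8]
finger_gap: 0.0524
grip_force: 1.0
```

>>> {"api": "send_rows", "payload": {"increments": [[0,0,0,0,0,0,-0.11],[0,0,0,0,0,0,-0.09],[0,0,0,0,0,0,-0.07],[0,0,0,0,0,0,-0.05],[0,0,0,0,0,0,-0.03],[0,0,0,0,0,0,-0.01],[0,0,0,0,0,0,-0.01],[0,0,0,0,0,0,-0.01]]}}

```text
time_s: 11.3
tcp_pos: [0.4658, -0.071, 0.1117]
orientation: [2.043, 2.387, 0.0]
wrist_force: [-0.2, -0.7, -1.3]
finger_gap: 0.0471
grip_force: 6.3
```

```bash
python3 -c "
from plan import *
plan([(.4658,-.071,.19,8.5,0.03),(.485,-.285,.19,8.5,.03),(.485,-.285,.13,8.5,.03)],step=.035,deg=6)"
```

```text
now [ 0.4658 -0.071   0.1117] 8.88 tilt [ 0.0002 -0.    ] gap 0.0471 F 6.3 wf [-0.2 -0.7 -1.3] t 11.3
12 end [ 0.4845 -0.2846  0.1297] 8.48
[[0,0,-0.026,0,0,0.002,0.03],[0,0,-0.026,0,0,0.002,0.03],[0,0,-0.026,0,0,0.003,0.03],[-0.031,-0.002,-0,0,0,-0,0.03],[-0.031,-0.002,-0,0,0,-0,0.03],[-0.03,-0.002,-0,0,0,-0,0.03],[-0.031,-0.002,-0,0,0,-0,0.03],[-0.03,-0.002,-0,0,0,-0,0.03],[-0.031,-0.001,-0,0,0,-0,0.03],[-0.03,-0.002,-0,0,0,-0,0.03],[-0,0,0.03,0,0,-0,0.03],[-0,0,0.03,0,0,-0,0.03]]
```

Soft: 6.3 N at 6.9 mm, about 0.9 N/mm. It goes to the bin.

>>> {"api": "send_rows", "payload": {"increments": [[0,0,0,0,0,0,0.01],[0,0,0,0,0,0,0.03],[0,0,0,0,0,0,0.03],[0,0,-0.015,0,0,0,0.03],[0,0,-0.03,0,0,0,0.03],[0,0,-0.035,0,0,0,0.03],[-0.03,-0.001,0,0,0,-0.003,0.03],[-0.031,-0.001,0,0,0,-0.003,0.03],[-0.03,-0.001,0,0,0,-0.003,0.03]]}}

```text
time_s: 12.42
tcp_pos: [0.4769, -0.1621, 0.1918]
orientation: [-2.031, -2.396, 0.0]
wrist_force: [0.2, 0.4, -3.2]
finger_gap: 0.0452
grip_force: 7.8
```

```bash
python3 -c "
from plan import *
plan([(.4965,-.329,.192,10,0.03),(.4965,-.329,.119,10,.03)],step=.033,deg=6)"
```

```text
now [ 0.4769 -0.1621  0.1918] 9.43 tilt [-0.0001  0.0001] gap 0.0452 F 7.8 wf [ 0.2  0.4 -3.2] t 12.425
9 end [ 0.4963 -0.3292  0.1188] 10.0
[[-0.028,-0.001,-0,0,0,-0.002,0.03],[-0.028,-0.001,-0,0,0,-0.002,0.03],[-0.028,-0.002,-0,0,0,-0.002,0.03],[-0.028,-0.002,-0,0,0,-0.001,0.03],[-0.028,-0.001,-0,0,0,-0.002,0.03],[-0.028,-0.002,-0,0,0,-0.001,0.03],[0,0,0.024,0,0,-0,0.03],[0,0,0.024,0,0,-0,0.03],[0,0,0.025,0,0,-0,0.03]]
```

>>> {"api": "send_rows", "payload": {"increments": [[-0.028,-0.001,0,0,0,-0.002,0.03],[-0.028,-0.001,0,0,0,-0.002,0.03],[-0.028,-0.002,0,0,0,-0.002,0.03],[-0.028,-0.002,0,0,0,-0.001,0.03],[-0.028,-0.001,0,0,0,-0.002,0.03],[-0.026,-0.002,0,0,0,-0.001,0.03],[0,0,0,0,0,0,0.03],[0,0,0.024,0,0,0,0.03],[0,0,0.024,0,0,0,0.03],[0,0,0.02,0,0,0,0.03],[0,0,0.004,0,0,0,0.03],[0,0,0,0,0,0,0.03]]}}

```text
time_s: 13.92
tcp_pos: [0.496, -0.326, 0.1199]
orientation: [-2.019, -2.406, -0.0]
wrist_force: [0.1, 0.9, -1.8]
finger_gap: 0.0454
grip_force: 7.8
```

>>> {"api": "send_rows", "payload": {"increments": [[0,0,0.002,0,0,0,0.0],[0,0,0,0,0,0,-0.15],[0,0,0,0,0,0,-0.3],[0,0,0,0,0,0,-0.4],[0,0,-0.03,0,0,0,-0.4],[0,0,-0.04,0,0,0,-0.4],[0,0,-0.04,0,0,0,-0.6]]}}

```text
time_s: 14.8
tcp_pos: [0.4959, -0.3265, 0.229]
orientation: [-2.02, -2.406, 0.0]
wrist_force: [0.8, -0.0, 0.3]
finger_gap: 0.0709
grip_force: 0.0
```

```bash
python3 -c "
from plan import *
plan([(.6402,-.0341,.225,2.9,-1)])"
```

```text
now [ 0.4959 -0.3265  0.229 ] 9.97 tilt [-0.0001  0.    ] gap 0.0709 F 0.0 wf [ 0.8 -0.   0.3] t 14.8
7 end [ 0.6398 -0.0338  0.225 ] 2.92
[[0.038,0.028,0.001,0,0,0.018,-1],[0.038,0.027,0,0,0,0.018,-1],[0.038,0.026,0.001,0,0,0.017,-1],[0.039,0.025,0,0,0,0.018,-1],[0.039,0.025,0.001,0,0,0.017,-1],[0.04,0.024,0,0,0,0.018,-1],[0.041,0.023,0.001,0,0,0.017,-1]]
```

>>> {"api": "send_rows", "payload": {"increments": [[0.038,0.028,0.001,0,0,0.018,-1],[0.038,0.027,0,0,0,0.018,-1],[0.038,0.026,0.001,0,0,0.017,-1],[0.039,0.025,0,0,0,0.018,-1],[0.039,0.025,0.001,0,0,0.017,-1],[0.04,0.024,0,0,0,0.018,-1],[0.041,0.023,0.001,0,0,0.017,-1],[0,0,0,0,0,0,-1],[0,0,0,0,0,0,-1]]}}

```text
time_s: 15.92
tcp_pos: [0.6396, -0.0343, 0.2238]
orientation: [2.164, 2.277, -0.001]
wrist_force: [-0.2, -1.0, -0.4]
finger_gap: 0.0929
grip_force: 0.0
```

```bash
python3 - <<'E'
from plan import *
plan([(.6402,-.0341,.112,2.9,-1)],step=.035)
f=grab('top');W=cloud(f)
w=W[170:270,405:520].reshape(-1,3);I=f['img'][170:270,405:520].reshape(-1,3).astype(int);w=w[(w[:,2]>.02)&(w[:,2]<.085)&(I[:,0]-I[:,1]<60)]
print('in bin',len(w),np.nanmean(w,0).round(3),w.min(0),w.max(0))
E
```

```text
now [ 0.6396 -0.0343  0.2238] 2.93 tilt [-0.0002 -0.0006] gap 0.0929 F 0.0 wf [-0.2 -1.  -0.4] t 15.925
4 end [ 0.6406 -0.0342  0.1118] 2.88
[[0,0,0.028,0,0,0,-1],[0,0,0.028,0,0,0,-1],[0,0,0.028,0,0,0,-1],[0,0.001,0.028,0,0,0.001,-1]]
in bin 396 [ 0.497 -0.325  0.058] [ 0.46863097 -0.35039324  0.02031281] [ 0.52562243 -0.30430949  0.07382689]
```

>>> {"api": "send_rows", "payload": {"increments": [[0,0.001,0.03,0,0,0,-1],[0,0,0.03,0,0,0,-1],[0,0,0.03,0,0,0,-1],[0,0,0.022,0,0,0,-0.7],[0,0,0,0,0,0,-0.5],[0,0,0,0,0,0,-0.4],[0,0,0,0,0,0,-0.3],[0,0,0,0,0,0,-0.23],[0,0,0,0,0,0,-0.2],[0,0,0,0,0,0,-0.18],[0,0,0,0,0,0,-0.16],[0,0,0,0,0,0,-0.15],[0,0,0,0,0,0,-0.14],[0,0,0,0,0,0,-0.13],[0,0,0,0,0,0,-0.13],[0,0,0,0,0,0,-0.13]]}}

```text
time_s: 17.98
tcp_pos: [0.6409, -0.0337, 0.1117]
orientation: [-2.164, -2.277, -0.0]
wrist_force: [-1.4, 0.6, 0.8]
finger_gap: 0.0527
grip_force: 7.2
```

Firm: 7.2 N at 1.3 mm. Carrying it to the far end pocket.

```bash
python3 -c "
from plan import *
plan([(.641,-.034,.2,2.9,-.08),(.529,.319,.2,-15.8,-.08)],step=.035,deg=6)"
```

```text
now [ 0.6409 -0.0337  0.1117] 2.93 tilt [-0.  0.] gap 0.0527 F 7.2 wf [-1.4  0.6  0.8] t 17.975
14 end [0.5291 0.3187 0.1997] -15.81
[[-0,0,-0.029,0,0,0,-0.08],[-0,0,-0.03,0,0,0,-0.08],[-0,0,-0.029,0,0,0,-0.08],[0.033,-0.009,-0,0,0,0.03,-0.08],[0.032,-0.009,-0,0,0,0.03,-0.08],[0.032,-0.01,-0,0,0,0.03,-0.08],[0.032,-0.011,-0,0,0,0.03,-0.08],[0.031,-0.012,-0,0,0,0.03,-0.08],[0.031,-0.013,-0,0,0,0.029,-0.08],[0.03,-0.014,-0,0,0,0.03,-0.08],[0.03,-0.015,-0,0,0,0.029,-0.08],[0.03,-0.017,-0,0,0,0.03,-0.08],[0.029,-0.017,-0,0,0,0.029,-0.08],[0.028,-0.018,-0,0,0,0.03,-0.08]]
```

>>> {"api": "send_rows", "payload": {"increments": [[0,0,0,0,0,0,-0.11],[0,0,0,0,0,0,-0.09],[0,0,0,0,0,0,-0.08],[0,0,-0.029,0,0,0,-0.08],[0,0,-0.03,0,0,0,-0.08],[0,0,-0.029,0,0,0,-0.08],[0.033,-0.009,0,0,0,0.03,-0.08],[0.032,-0.009,0,0,0,0.03,-0.08],[0.032,-0.01,0,0,0,0.03,-0.08],[0.032,-0.011,0,0,0,0.03,-0.08],[0.031,-0.012,0,0,0,0.03,-0.08],[0.031,-0.013,0,0,0,0.029,-0.08],[0.03,-0.014,0,0,0,0.03,-0.08],[0.03,-0.015,0,0,0,0.029,-0.08],[0.03,-0.017,0,0,0,0.03,-0.08],[0.029,-0.017,0,0,0,0.029,-0.08],[0.028,-0.018,0,0,0,0.03,-0.08],[0,0,0.03,0,0,0,-0.08],[0,0,0.03,0,0,0,-0.08],[0,0,0,0,0,0,-0.08]]}}

```text
time_s: 20.48
tcp_pos: [0.5283, 0.3183, 0.138]
orientation: [-2.506, -1.895, 0.005]
wrist_force: [-1.0, -0.0, -2.7]
finger_gap: 0.0511
grip_force: 17.1
```

```bash
python3 -c "
from plan import *
plan([(.529,.319,.1205,-15.8,-.08)],step=.006)"
```

```text
now [0.5283 0.3183 0.138 ] -15.8 tilt [-0.0025 -0.0019] gap 0.0511 F 17.1 wf [-1.  -0.  -2.7] t 20.475
3 end [0.5286 0.3193 0.121 ] -15.8
[[0,0,0.006,0,0,0,-0.08],[0,0,0.006,0,0,0,-0.08],[0.001,0,0.005,0,0,0,-0.08]]
```

>>> {"api": "send_rows", "payload": {"increments": [[0,0,0.005,0,0,0,-0.08],[0,0,0.005,0,0,0,-0.08],[0,0,0.005,0,0,0,-0.08],[0,0,0.004,0,0,0,-0.08],[0,0,0,0,0,0,-0.08]]}}

```text
time_s: 21.1
tcp_pos: [0.529, 0.3185, 0.1205]
orientation: [-2.506, -1.895, 0.001]
wrist_force: [0.2, -0.2, -1.8]
finger_gap: 0.051
grip_force: 17.1
```

No contact with the walls. Setting down, releasing and retreating clear.

>>> {"api": "send_rows", "payload": {"increments": [[0,0,0.002,0,0,0,-0.08],[0,0,0.001,0,0,0,-0.08],[0,0,0,0,0,0,-0.15],[0,0,0,0,0,0,-0.25],[0,0,0,0,0,0,-0.4],[0,0,0,0,0,0,-0.5],[0,0,-0.03,0,0,0,-0.5],[0,0,-0.05,0,0,0,-0.6],[0,0,-0.05,0,0,0,-1],[0,0,-0.05,0,0,0,-1],[0.05,0,0,0,0,0,-1],[0.05,0,0,0,0,0,-1],[0.05,0,0,0,0,0,-1],[0.05,0,0,0,0,0,-1],[0,0,0,0,0,0,-1],[0,0,0,0,0,0,-1]]}}

```text
time_s: 23.1
tcp_pos: [0.5835, 0.5101, 0.2973]
orientation: [2.506, 1.894, -0.002]
wrist_force: [-0.6, 0.5, 0.5]
finger_gap: 0.093
grip_force: 0.0
```

```bash
python3 - <<'E'
from h import *
f=grab('top');W=cloud(f)
for a in [(185,225,245,295),(165,212,195,238)]:
    w=W[a[0]:a[1],a[2]:a[3]].reshape(-1,3);w=w[(w[:,2]>.05)&(w[:,2]<.085)]
    print(len(w),cv2.minAreaRect((w[:,:2]*1000).astype(np.float32)),np.percentile(w[:,2],[50,90]))
cv2.imwrite('pics/top9.png',f['img'][:,:,::-1])
E
```

```text
316 ((496.4429626464844, 200.7285614013672), (40.028587341308594, 54.08656692504883), 76.3503189086914) [0.06449395 0.07000639]
319 ((528.6165161132812, 317.1484375), (39.93098831176758, 54.31895065307617), 73.40384674072266) [0.06407252 0.07016947]
```

View pics/top9.png

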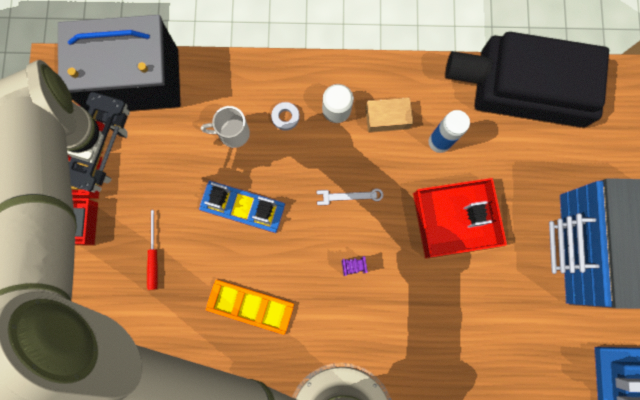

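The top view shows two mounts seated in the blue rack's end pockets at (217,195) and (264,210), with tops about 70 mm above the bench. The soft one stands in the bin at (479,214), and the bystanders have not moved.

```bash
python3 -c "
from station import arm
print(arm.job_done())"
```

```text
the job is handed in; nothing more can be done
None
```

I handed the job in: two mounts tested firm and are seated in the blue rack's end pockets, the one soft mount is in the red scrap bin, and no bystander was disturbed; the judge's verdict was not shown.

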